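# Stow the slate chart weights against the stop board

### The arm

A 6-joint arm with a two-finger parallel gripper is mounted at the origin on the work surface. World frame = base frame: x ahead of the robot, y to its left, z up, the work surface at z = 0. Lengths are in mm, angles in rad, forces in N, time in s.
With the tool pointing down it reaches from about 400 to 825 mm from the base axis. Payload 7 kg.
Tool frame: the origin (TCP) lies midway between the tips of the shut fingers; the grasp point (between the pads) lies 19 mm behind it (ctrl.grasp_offset is the distance from the TCP to the grasp point, in mm); z points along the fingers, y is the line along which they close (so a half turn about z gives the same grasp; the last joint's range is limited). The gripper opens to 88 mm and grips with 3 to 60 N. Pads are 19 mm wide; open, the fingers measure 130 mm over their backs; the gripper's body (78 mm by 193 mm) begins 47 mm behind the grasp point.
Start: joints at [-0.983, 0.359, 0.012, 0, -1.224, -0.288], TCP at [199.321, -644.877, 226.561] pointing down, gripper open.
Joint ranges: [-3.07, 3.07], [-1.43, 2.12], [-1.02, 1.25], [-3.03, 1.67], [-3.05, -0], [-3.03, 3.03]. Speed limits (rad/s): [2.39, 2.39, 3.01, 3.14, 3.14, 3.14].

### API

Orientations are given as a unit quaternion [x, y, z, w].
In Python, from workcell import sensors, camera, workorder, ctrl gives the robot as it stands.
- The arm moves only by the shell command python3 -m crank 'ROWS'. ROWS is JSON, a list of rows, each an object with "turn": the turn, a rotation vector about the tool's x, y, z in units of 45 degrees (1.0 is 45 degrees), a list of three; "slide": the shift along the tool's x, y, z in units of 80 mm (1.0 is 80 mm), a list of three; "grip": the closure, from -1 (fully open) to 1 (shut). In form: [{"turn": [wx, wy, wz], "slide": [dx, dy, dz], "grip": grip}, ...]. A call has exactly 8 rows; each row shifts and turns the commanded pose from where the row before left it, along the tool's axes as they then stand; what a row does not reach is not made up. A row lasts 1/10 s, in which the tool goes at most 50 mm and 8.59 degrees, less where a joint would pass 70% of its speed; a pose out of reach is approached as far as the arm can. A call with a number of a shift or a turn outside -1 to 1 is refused whole. A call with a gripper value outside its range is refused whole. The fingers move at their own pace and stop on an object; the grip force is fixed at half the most. Time passes only in rows, so rows that do not move let the fingers close, or fill a call up. It gives the time, the measured TCP pose, the force, the opening and the grip force at its end, in the units of the state.
- sensors.state(): the state, without advancing time (a new reading comes with each control period).
- camera(name): name is "scene" or "top" or "wrist"; returns a dict with "pixels" (384x512x3 uint8, red, green, blue), "depth" (384x512 float32, mm along the optical axis (not along the pixel's ray), 0 where there is no reading), "vfov" (degrees; the focal length in pixels is half the picture's height over the tangent of half this angle, whatever the lens; pixels are square), "cx", "cy" (the principal point, pixels), "R" (3x3) and "t" (3): a world point X has camera coordinates R X + t; the wrist camera has in their place "hand_eye" (4x4, takes a point from camera to tool coordinates, whose origin is the TCP and whose axes are the flange's). Camera axes: x right, y down, z forward; pixel columns grow to the right and rows downward; lengths in mm; the calibration is good to about 2 mm. A picture is of the moment at which its call begins: read the wrist's pose just before it.
- workorder.job_done(): hands the job in; it is judged then, once.
The state is a dict: "time_s": time; "qpos": joint angles; "joint_vel": joint speeds; "effort": joint torques, N m; "tool_pos": TCP position; "tcp_rot": TCP orientation; "contact_force": force on the tool from outside, world axes, zero at the start; "torque": the same for the moment, N m; "width": finger opening in mm; "gripper_force": force on a finger pad.
Only numpy, scipy, OpenCV 4.12 (cv2) and the standard library are available. Lean on these libraries where they do the work, as an engineer would, in place of code of your own. Each camera call takes 0.05 s, during which the arm holds its last target. There are 200 camera calls.

### The job

Ease the slate chart weight that lies in front of the stop board along until its end just touches the board, then stack the other two on it, one on top of the other, easing each one at its height in the pile until you feel its end touch the board before you let go; all three must end as a square pile with their ends against the board. Slate chips easily and the board must not be shoved: hold each weight with a light squeeze, set it down softly and never push against the board harder than about 1.5 kg. Do not disturb the other things on the table.

Things in the scene. Friction and masses are not known exactly. Their poses are not given: they have to be found in the camera images.
- weight_a: a loose slate chart weight, a flat dark slab 150 (x) x 64 (y) x 18 (z) mm, 0.35 to 0.6 kg; origin at the centre of its underside, x along its length; identical to weight_b
- weight_b: a loose slate chart weight, a flat dark slab 150 (x) x 64 (y) x 18 (z) mm, 0.35 to 0.6 kg; origin at the centre of its underside, x along its length; identical to weight_a
- weight_base: the weight that lies in front of the stop board, clear of it, loose: slate chart weight, a flat dark slab 150 (x) x 64 (y) x 18 (z) mm, 0.35 to 0.6 kg; origin at the centre of its underside, x along its length
- stop: foot of the adjustable stop: wooden block screwed to the table, 130 (y) x 50 (x) x 40 mm high; origin on the table at the foot of its front face (the face towards the robot), x pointing away from the robot
- stop_front (a point): point on the table 65 mm in front of the foot's origin, same axes. The stop board, upright, 140 mm wide, 76 mm high, 14 mm thick, square to x and centred in y, is clamped on rods before the foot, its working face (looking to -x, at the first weight) 0 to 45 mm beyond this point along +x: different each time and not measured, find it by touch or by eye
- caddy: stainless steel tea caddy with twist cap, upright cylinder 80 mm across, 110 mm high, a bystander; origin at the centre of its underside
- compass: white plastic hand-bearing compass: round body 72 mm across and 37 mm high with a stubby handle along its -x, 135 mm long in all, a bystander; origin at the centre of its underside
- coaster: round wooden coaster, 94 mm across, 10 mm thick, a bystander; origin at the centre of its underside
- sharpener: black aluminium desk pencil sharpener, block about 75 x 44 x 46 mm, a bystander; origin at the centre of its underside
- mug: white mug, 80 mm across, 90 mm high, a bystander; origin at the centre of its underside
- ruler: aluminium ruler 200 x 34 x 6 mm with a 20 mm high knob at its middle, a bystander; origin at the centre of its underside
- torch: torch lying down, 135 mm long, 40 mm high, a bystander; origin at the centre of its underside
Mind the look-alikes: they are no part of the job. What is shaped like the weight_a but pink or purple is not meant.

How it is judged (in metres and radians):
On the way, in this order (a step that is already met when the one before it is completed fails the run):
1. the first weight, at table height (within 6 mm), touches the stop board with its end (more than 0.5 N) (contact force between weight_base and board_c0 above 0.5 N and z of weight_base in the frame of stop between -0.006 and 0.006 m and x of weight_base in the frame of stop between -0.15 and -0.085 m), for 0.1 s.
2. another weight, at the second level of the pile (within 6 mm of its height), touches the stop board with its end (more than 0.5 N) (((contact force between weight_a and board_c0 above 0.5 N and z of weight_a in the frame of stop between 0.012 and 0.024 m and x of weight_a in the frame of stop between -0.15 and -0.085 m) or (contact force between weight_b and board_c0 above 0.5 N and z of weight_b in the frame of stop between 0.012 and 0.024 m and x of weight_b in the frame of stop between -0.15 and -0.085 m))), for 0.1 s.
3. with one weight on the second level, the last, at the third level (within 6 mm), touches the stop board with its end (more than 0.5 N) (((z of weight_a in the frame of stop between 0.014 and 0.022 m and (contact force between weight_b and board_c0 above 0.5 N and z of weight_b in the frame of stop between 0.03 and 0.042 m and x of weight_b in the frame of stop between -0.15 and -0.085 m)) or (z of weight_b in the frame of stop between 0.014 and 0.022 m and (contact force between weight_a and board_c0 above 0.5 N and z of weight_a in the frame of stop between 0.03 and 0.042 m and x of weight_a in the frame of stop between -0.15 and -0.085 m)))), for 0.1 s.
At the end, for the whole second after the job is handed in: All three weights lie flat, at rest, in one pile, the first at the bottom (heights within 3 mm), ends against the stop board (gap under 3 mm), square to it within 0.05 rad, within 40 mm of its middle, sides in line within 5 mm (((z of weight_a in the frame of stop between 0.015 and 0.021 m and z of weight_b in the frame of stop between 0.033 and 0.039 m) or (z of weight_b in the frame of stop between 0.015 and 0.021 m and z of weight_a in the frame of stop between 0.033 and 0.039 m)) and z of weight_base in the frame of stop between -0.003 and 0.003 m and x of board_c0 in the frame of weight_a between -0.085 and 0.085 m and (x of board_c0 in the frame of weight_a above 0.076 m or x of board_c0 in the frame of weight_a below -0.076 m) and angle between the x axis of each of weight_a, weight_b, weight_base and the x axis of stop, either way round below 0.05 rad and angle between each of weight_a, weight_b, weight_base's own z axis and vertical below 0.04 rad and linear speed of each of weight_a, weight_b, weight_base below 0.01 m/s and y of weight_a in the frame of stop between -0.04 and 0.04 m and x of board_c0 in the frame of weight_b between -0.085 and 0.085 m and (x of board_c0 in the frame of weight_b above 0.076 m or x of board_c0 in the frame of weight_b below -0.076 m) and y of weight_b in the frame of stop between -0.04 and 0.04 m and x of board_c0 in the frame of weight_base between -0.085 and 0.085 m and (x of board_c0 in the frame of weight_base above 0.076 m or x of board_c0 in the frame of weight_base below -0.076 m) and y of weight_base in the frame of stop between -0.04 and 0.04 m and y of weight_a in the frame of weight_base between -0.005 and 0.005 m and y of weight_b in the frame of weight_base between -0.005 and 0.005 m and y of weight_a in the frame of weight_b between -0.005 and 0.005 m); the robot touches nothing.
It fails at once if a weight is squeezed or pressed by the fingers with more than 50 N in all (about 25 N a finger) (contact force between the fingers and weight_a above 50 N or contact force between the fingers and weight_b above 50 N or contact force between the fingers and weight_base above 50 N).
It fails at once if a weight is pushed against the stop board with more than 20 N (contact force between any of weight_a, weight_b, weight_base and board_c0 above 20 N).
It fails at once if a weight is set down or knocked on another weight with more than 30 N (contact force between weight_a and weight_b above 30 N or contact force between any of weight_a, weight_b and weight_base above 30 N).
It fails at once if the stop board is pushed by the arm or fingers with more than 20 N (contact force between any of the fingers, the arm and board_c0 above 20 N).
It fails at once if a bystander is moved more than 15 mm (distance of any of caddy, compass, coaster, sharpener, mug, ruler, torch from where it was at the start of the episode above 0.015 m).
It also fails if it takes over 72 s, if anything falls off the work surface, if the arm or the gripper's body presses on something with over 40 N, if the wrist force passes 120 N, or if a joint passes its speed limit or range.

## Working session

There is one attempt and no reset: what is moved stays moved. The work goes in short steps, Python scripts to look and compute and a shell command to move; the robot and the scene stay as the last step left them, time stands still between calls to the robot, and variables do not carry over. Pictures are saved under pics/ and viewed, at most 10 in all, crops included, and the job is handed in when it is done.

```bash
mkdir -p pics; cat > h.py <<'E'
import numpy as np, cv2, pickle
from workcell import sensors, camera, workorder, ctrl
from scipy.spatial.transform import Rotation as Rn
def K(c):
    f=c["pixels"].shape[0]/2/np.tan(np.radians(c["vfov"])/2); return f
def world(c,u,v,z=None):
    """pixel->world, by depth or on plane z"""
    f=K(c); d=np.array([(u-c["cx"])/f,(v-c["cy"])/f,1.0]); R=np.array(c["R"]);t=np.array(c["t"])
    o=-R.T@t; r=R.T@d
    s=float(c["depth"][int(round(v)),int(round(u))]) if z is None else (z-o[2])/r[2]
    return o+s*r
E
python3 - <<'E'
from h import *
s=sensors.state(); print({k:np.round(v,3).tolist() for k,v in s.items()})
for n in ("scene","top"):
    c=camera(n); pickle.dump(c,open(n+".pkl","wb")); print(n,c["vfov"],c["cx"],c["cy"],(-np.array(c["R"]).T@np.array(c["t"])).round(),np.round(c["R"],2).tolist())
    cv2.imwrite(f"pics/{n}.png",cv2.resize(c["pixels"][:,:,::-1],(800,600),interpolation=cv2.INTER_CUBIC))
print(ctrl.grasp_offset)
E
```

```text
{'time_s': 0.0, 'qpos': [-0.983, 0.359, 0.011, -0.0, -1.224, -0.288], 'joint_vel': [0.001, -0.0, 0.002, 0.0, -0.002, 0.0], 'effort': [-0.001, -58.272, 29.307, 6.998, 0.007, -0.0], 'tool_pos': [199.181, -644.427, 225.612], 'tcp_rot': [-0.149, 0.989, 0.001, -0.0], 'contact_force': [-0.697, -0.094, -0.09], 'torque': [0.066, 0.023, 0.029], 'gripper_force': 0.0, 'width': 87.512}
scene 45.78628034390348 252.99803624233752 186.96879462562657 [ 1139. -1030.  1186.] [[0.85, 0.53, -0.02], [0.35, -0.57, -0.74], [-0.41, 0.62, -0.67]]
top 44.445724886416826 251.4999125756979 195.45188724933618 [ 201.   71. 1625.] [[0.01, -1.0, 0.02], [-0.99, -0.01, -0.16], [0.16, -0.02, -0.99]]
18.8
```

View pics/scene.png

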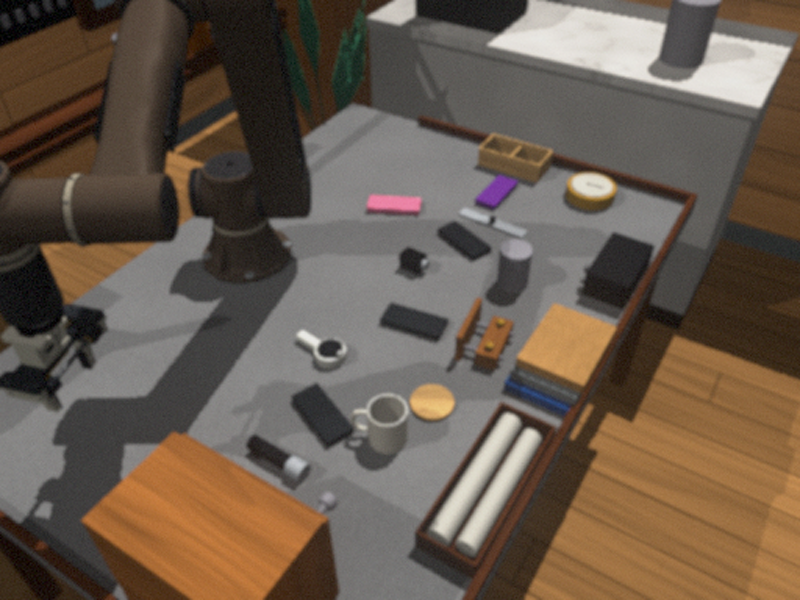

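View pics/top.png

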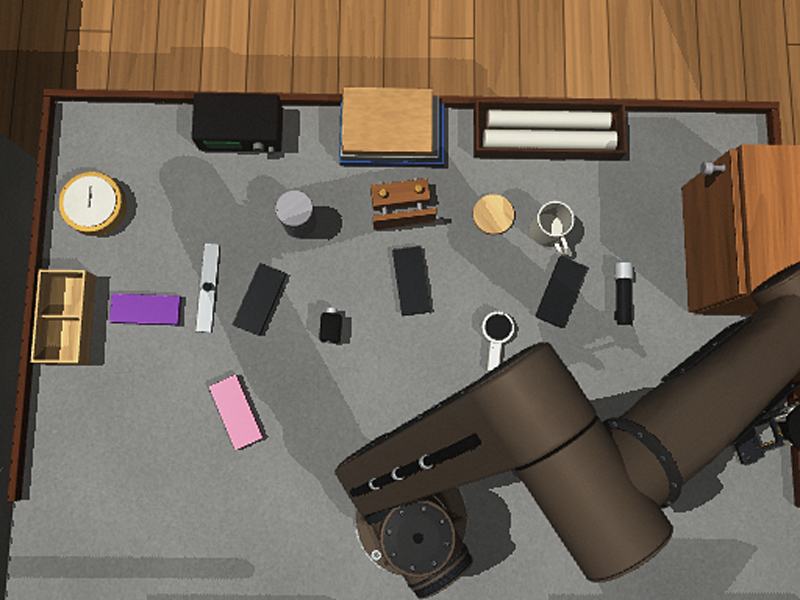

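The top picture (800x600) shows three dark slabs, at (261,299), (412,281) and (563,292). The middle one lies in front of the board at (405,218), so it is weight_base. Possible confusions are the pink slab (237,411), the purple slab (145,309), the black sharpener (331,324), the torch (624,292) and the black box (238,122). By colour and shape I choose the three dark slabs. In the scene picture they appear at (464,240), (414,321) and (322,414).

```bash
cat > m.py <<'E'
from h import *
def wmap(c):
    f=K(c); h,w=c["depth"].shape; v,u=np.mgrid[:h,:w]; d=c["depth"].astype(float)
    P=np.stack([(u-c["cx"])/f*d,(v-c["cy"])/f*d,d],-1); return (P-np.array(c["t"]))@np.array(c["R"])
def rect(pts):
    (x,y),(a,b),an=cv2.minAreaRect(pts[:,:2].astype(np.float32))
    if a<b: a,b,an=b,a,an+90
    return np.round([x,y,a,b,(an+90)%180-90],1)
E
python3 - <<'E'
from m import *
for n,seeds in (("top",[(261,299),(412,281),(563,292)]),("scene",[(464,240),(414,321),(322,414)])):
    c=pickle.load(open(n+".pkl","rb")); W=wmap(c); px=c["pixels"].astype(int)
    dark=((px.max(2)<75)&(W[...,2]>9)&(W[...,2]<27)).astype(np.uint8)
    _,L=cv2.connectedComponents(dark,connectivity=4)
    for s in seeds:
        u,v=int(s[0]*.64),int(s[1]*.64); m=(L==L[v,u])&(L[v,u]>0); p=W[m]
        print(n,s,px[v,u],W[v,u].round(1), m.sum(), rect(p) if m.sum()>20 else "", np.median(p[:,2]) if m.sum() else "")
c=pickle.load(open("top.pkl","rb")); W=wmap(c)
for nm,(u0,u1,v0,v1) in dict(board=(365,445,170,235)).items():
    r=np.s_[int(v0*.64):int(v1*.64),int(u0*.64):int(u1*.64)]; p=W[r].reshape(-1,3)
    for lo,hi in ((60,85),(33,45)):
        q=p[(p[:,2]>lo)&(p[:,2]<hi)]; print(lo,len(q),rect(q),q.min(0).round(),q.max(0).round())
a=np.array(cv2.resize(c["pixels"][130:215,150:390,::-1],(800,283),interpolation=cv2.INTER_CUBIC))
cc=pickle.load(open("scene.pkl","rb"))["pixels"][:,:,::-1]
b=cv2.resize(cc[140:290,180:360],(380,317),interpolation=cv2.INTER_CUBIC)
o=np.zeros((600,800,3),np.uint8); o[:283]=a; o[283:,:380]=b; 
b=cv2.resize(c["pixels"][105:205,225:300,::-1],(238,317),interpolation=cv2.INTER_CUBIC); o[283:,400:638]=b
cv2.imwrite("pics/crop.png",o)
E
```

```text
top (261, 299) [46 47 48] [469.1 337.8  13.1] 794 [468.8 342.  150.6  65.6 -21.4] 18.26519492989485
top (412, 281) [40 43 43] [514.4   5.3  21.1] 770 [515.7   5.3 152.5  64.6   8.7] 17.904073662067255
top (563, 292) [36 36 36] [ 495.6 -334.9   13.1] 773 [ 495.6 -330.3  153.9   64.9  -22.5] 17.402882245051497
scene (464, 240) [42 46 49] [471.1 329.6  17.9] 355 [469.5 333.4 151.3  70.7 -22.1] 19.475218652606546
scene (414, 321) [51 53 57] [517.6  -4.4  16.3] 509 [519.8  -1.7 144.1  68.4   6.4] 18.76197609400306
scene (322, 414) [47 46 47] [ 501.5 -338.7   20.3] 735 [ 496.4 -337.3  149.3   64.8  -22.6] 19.02619347336959
60 206 [649.3  21.9 129.7  64.2  75.8] [632. -46.  60.] [695.  90.  85.]
33 455 [689.2  30.7 134.1  97.1 -81.6] [632. -42.  33.] [745.  99.  45.]
```

View pics/crop.png

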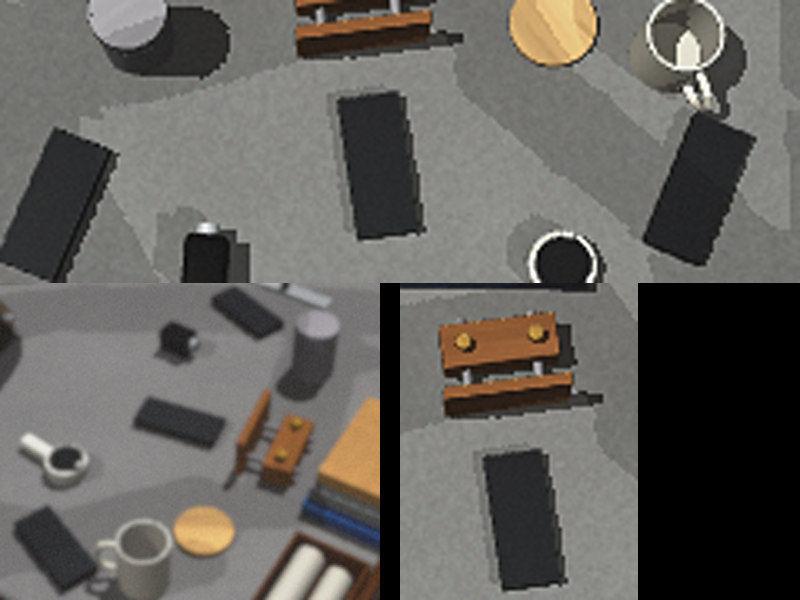

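```bash
python3 -m crank '[{"turn":[0,0,0.19],"slide":[0,0,0],"grip":-1},{"turn":[0,0,0],"slide":[-0.33,0.5,0.02],"grip":-1},{"turn":[0,0,0],"slide":[-0.33,0.5,0.02],"grip":-1},{"turn":[0,0,0],"slide":[-0.33,0.5,0.02],"grip":-1},{"turn":[0,0,0],"slide":[-0.33,0.5,0.02],"grip":-1},{"turn":[0,0,0],"slide":[-0.33,0.5,0.02],"grip":-1},{"turn":[0,0,0],"slide":[-0.33,0.5,0.02],"grip":-1},{"turn":[0,0,0],"slide":[-0.33,0.5,0.02],"grip":-1}]'
python3 -m crank '[{"turn":[0,0,0],"slide":[-0.33,0.5,0.02],"grip":-1},{"turn":[0,0,0],"slide":[-0.33,0.5,0.02],"grip":-1},{"turn":[0,0,0],"slide":[-0.33,0.5,0.02],"grip":-1},{"turn":[0,0,0],"slide":[-0.33,0.5,0.02],"grip":-1},{"turn":[0,0,0],"slide":[-0.33,0.5,0.02],"grip":-1},{"turn":[0,0,0],"slide":[-0.33,0.5,0.02],"grip":-1},{"turn":[0,0,0],"slide":[-0.33,0.5,0.02],"grip":-1},{"turn":[0,0,0],"slide":[0,0,0],"grip":-1}]'
cat > wr.py <<'E'
# wrist look: wr.py name
import sys
from m import *
def wrist():
    s=sensors.state(); c=camera("wrist"); H=np.array(c["hand_eye"]); T=np.eye(4); T[:3,:3]=Rn.from_quat(s["tcp_rot"]).as_matrix(); T[:3,3]=s["tool_pos"]
    M=np.linalg.inv(T@H); c["R"]=M[:3,:3]; c["t"]=M[:3,3]; return c
def slabs(c,lo=9,hi=27):
    W=wmap(c); px=c["pixels"].astype(int); m=((px.max(2)<80)&(W[...,2]>lo)&(W[...,2]<hi)).astype(np.uint8)
    _,L,st,_=cv2.connectedComponentsWithStats(m,connectivity=4)
    for i in range(1,len(st)):
        if st[i,4]>800:
            v,u=np.nonzero(L==i); z=np.median(W[L==i][:,2])
            print(st[i],"z",round(z,1),rect(np.array([world(c,a,b,z) for a,b in zip(u,v)])))
if __name__=="__main__":
    c=wrist(); pickle.dump(c,open(sys.argv[1]+".pkl","wb")); cv2.imwrite(f"pics/{sys.argv[1]}.png",cv2.resize(c["pixels"][:,:,::-1],(640,480))); slabs(c)
E
python3 wr.py w1; python3 plan.py 516 4 120 8.3
```

```text
time_s: 0.9
tool_pos: [340.2, -338.5, 215.2]
tcp_rot: [-0.075, 0.997, 0.0, -0.0]
contact_force: [1.9, -0.3, -0.3]
width: 87.9
gripper_force: 0.0
time_s: 1.7
tool_pos: [482.6, -31.7, 203.7]
tcp_rot: [-0.077, 0.997, 0.0, 0.0]
contact_force: [-1.3, -0.2, -0.5]
width: 87.9
gripper_force: 0.0
[   0   77   58  132 4055] z 17.8 [ 494.  -326.9  151.3   65.4  -22. ]
t 1.75 pos [481.3 -33.5 203.6] slab_deg 8.85 tilt [-0.001  -0.0002] F [-0.2  0.4 -0.6] w 87.6 gf 0.0 j6 -1.76
turn [-0.    -0.001  0.012] slide [-0.496  0.401  1.045]
```

View pics/w1.png

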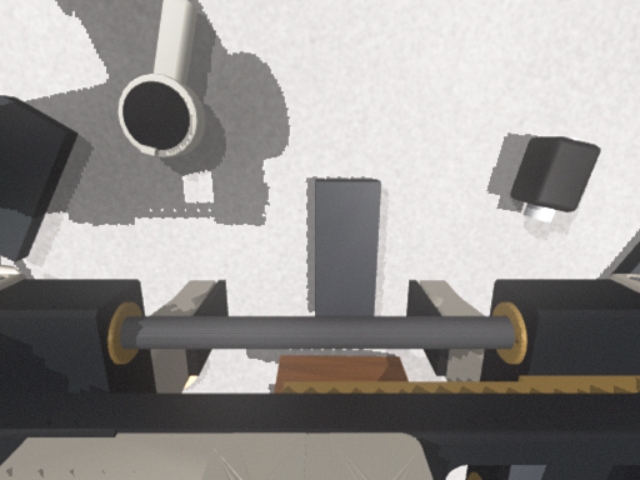

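The wrist view shows the base slab with its near-end corners at (315,181) and (381,181), its sides running down to (317,310) and (376,310), and the board below at (340,372).

```bash
python3 - <<'E'
from m import *
c=pickle.load(open("w1.pkl","rb"))
k=.8
P={n:world(c,u*k,v*k,18) for n,(u,v) in dict(nl=(315,181),nr=(381,181),fl=(317,310),fr=(376,310)).items()}
for n in P: print(n,P[n].round(1))
for a,b in(("nl","fl"),("nr","fr")): d=P[b]-P[a]; print(np.degrees(np.arctan2(d[1],d[0])))
e=(P["nl"]+P["nr"])/2; th=np.radians(8.25); print("near mid",e.round(1),"centre",(e+75*np.array([np.cos(th),np.sin(th),0])).round(1))
W=wmap(c); print("z",np.median(W[180:230,260:290,2]))
px=c["pixels"].astype(int); b=px[284:305,222:325]; q=world(c,280*k,357*k,76),world(c,405*k,357*k,76); print(q)
E
```

```text
nl [446.6 -39.3  18. ]
nr [436.7  23.6  18. ]
fl [581.7 -16.2  18. ]
fr [571.9  46.2  18. ]
9.704727593794045
9.504474558814504
near mid [441.7  -7.9  18. ] centre [515.9   2.9  18. ]
z 18.10754295003583
(array([605.22591321, -47.33234847,  76.        ]), array([587.34928458,  67.23487989,  76.        ]))
```

```bash
python3 -m crank '[{"turn":[0,0,0],"slide":[-0.124,0.1,0.45],"grip":-1},{"turn":[0,0,0],"slide":[-0.124,0.1,0.45],"grip":-1},{"turn":[0,0,0],"slide":[-0.124,0.1,0.45],"grip":-1},{"turn":[0,0,0],"slide":[-0.124,0.1,0.45],"grip":-1},{"turn":[0,0,0],"slide":[0,0,0.2],"grip":-1},{"turn":[0,0,0],"slide":[0,0,0],"grip":-1},{"turn":[0,0,0],"slide":[0,0,0],"grip":-0.8},{"turn":[0,0,0],"slide":[0,0,0],"grip":-0.8}]'
python3 plan.py 516 3 4 8.9
```

```text
time_s: 2.55
tool_pos: [515.8, 1.5, 45.5]
tcp_rot: [-0.075, 0.997, 0.0, 0.001]
contact_force: [0.8, 0.2, 0.8]
width: 80.2
gripper_force: 0.0
t 2.55 pos [515.8   1.5  45.5] slab_deg 8.6 tilt [0.0019 0.0006] F [0.8 0.2 0.8] w 80.2 gf 0.0 j6 -1.8
turn [ 0.     0.003 -0.007] slide [-0.005  0.018  0.519]
```

```bash
python3 -m crank '[{"turn":[0,0,0],"slide":[-0.005,0.018,0.2],"grip":-0.8},{"turn":[0,0,0],"slide":[0,0,0.2],"grip":-0.8},{"turn":[0,0,0],"slide":[0,0,0.11],"grip":-0.7},{"turn":[0,0,0],"slide":[0,0,0],"grip":-0.6},{"turn":[0,0,0],"slide":[0,0,0],"grip":-0.5},{"turn":[0,0,0],"slide":[0,0,0],"grip":-0.47},{"turn":[0,0,0],"slide":[0,0,0],"grip":-0.47},{"turn":[0,0,0],"slide":[0,0,0],"grip":-0.47}]'
python3 plan.py 516 3 4 8.25
```

```text
time_s: 3.35
tool_pos: [515.6, 3.4, 3.8]
tcp_rot: [-0.075, 0.997, 0.0, 0.0]
contact_force: [-0.4, 0.2, 0.4]
width: 64.2
gripper_force: 0.0
t 3.35 pos [515.6   3.4   3.8] slab_deg 8.63 tilt [0.0008 0.0003] F [-0.4  0.2  0.4] w 64.2 gf 0.0 j6 -1.81
turn [0.    0.001 0.008] slide [-0.004 -0.006 -0.002]
```

```bash
for i in 1; do python3 -m crank '[{"turn":[0,0,0],"slide":[0,0,0],"grip":-0.475},{"turn":[0,0,0],"slide":[0,0,0],"grip":-0.475},{"turn":[0,0,0],"slide":[0,0,0],"grip":-0.475},{"turn":[0,0,0],"slide":[0,0,0],"grip":-0.475},{"turn":[0,0,0],"slide":[0,0,0],"grip":-0.465},{"turn":[0,0,0],"slide":[0,0,0],"grip":-0.465},{"turn":[0,0,0],"slide":[0,0,0],"grip":-0.465},{"turn":[0,0,0],"slide":[0,0,0],"grip":-0.465}]' ; done
python3 -m crank '[{"turn":[0,0,0],"slide":[0,0,0],"grip":-0.455},{"turn":[0,0,0],"slide":[0,0,0],"grip":-0.455},{"turn":[0,0,0],"slide":[0,0,0],"grip":-0.455},{"turn":[0,0,0],"slide":[0,0,0],"grip":-0.455},{"turn":[0,0,0],"slide":[0,0,0],"grip":-0.455},{"turn":[0,0,0],"slide":[0,0,0],"grip":-0.455},{"turn":[0,0,0],"slide":[0,0,0],"grip":-0.455},{"turn":[0,0,0],"slide":[0,0,0],"grip":-0.455}]'
```

```text
time_s: 4.15
tool_pos: [515.3, 3.3, 3.3]
tcp_rot: [-0.075, 0.997, 0.0, -0.0]
contact_force: [-1.0, -0.5, -0.5]
width: 64.1
gripper_force: 0.0
time_s: 4.95
tool_pos: [515.3, 3.3, 3.4]
tcp_rot: [-0.075, 0.997, 0.0, -0.0]
contact_force: [-0.2, 1.8, -0.5]
width: 64.1
gripper_force: 10.2
```

```bash
python3 -m crank '[{"turn":[0,0,0.008],"slide":[-0.08,0,0],"grip":-0.455},{"turn":[0,0,0],"slide":[-0.08,0,0],"grip":-0.455},{"turn":[0,0,0],"slide":[-0.08,0,0],"grip":-0.455},{"turn":[0,0,0],"slide":[-0.08,0,0],"grip":-0.455},{"turn":[0,0,0],"slide":[-0.08,0,0],"grip":-0.455},{"turn":[0,0,0],"slide":[-0.08,0,0],"grip":-0.455},{"turn":[0,0,0],"slide":[-0.08,0,0],"grip":-0.455},{"turn":[0,0,0],"slide":[-0.02,0,0],"grip":-0.455}]'
python3 plan.py 568.7 12 4 8.25
```

```text
time_s: 5.75
tool_pos: [560.4, 9.4, 3.2]
tcp_rot: [-0.072, 0.997, -0.0, -0.001]
contact_force: [-8.2, 0.9, 10.6]
width: 63.9
gripper_force: 10.3
t 5.75 pos [560.4   9.4   3.2] slab_deg 8.24 tilt [-0.0025 -0.0009] F [-8.2  0.9 10.6] w 63.9 gf 10.3 j6 -1.79
turn [-0.001 -0.003 -0.   ] slide [-0.108  0.017 -0.01 ]
```

```bash
python3 -m crank '[{"turn":[0,0,0],"slide":[0,0,-0.006],"grip":-0.455},{"turn":[0,0,0],"slide":[0,0,0],"grip":-0.455},{"turn":[0,0,0],"slide":[0,0,0],"grip":-0.455},{"turn":[0,0,0],"slide":[0,0,0],"grip":-0.455},{"turn":[0,0,0],"slide":[0,0,0],"grip":-0.455},{"turn":[0,0,0],"slide":[0,0,0],"grip":-0.455},{"turn":[0,0,0],"slide":[0,0,0],"grip":-0.455},{"turn":[0,0,0],"slide":[0,0,0],"grip":-0.455}]'
python3 plan.py 568.7 12 4 8.25; python3 wr.py w2
```

```text
time_s: 6.55
tool_pos: [561.3, 10.0, 3.9]
tcp_rot: [-0.072, 0.997, 0.0, 0.0]
contact_force: [0.1, 0.6, -4.9]
width: 63.9
gripper_force: 10.2
t 6.55 pos [561.3  10.    3.9] slab_deg 8.27 tilt [0. 0.] F [ 0.1  0.6 -4.9] w 63.9 gf 10.2 j6 -1.79
turn [0. 0. 0.] slide [-0.096  0.011 -0.002]
[  186   112   136   141 15960] z 18.6 [524.5   4.4  75.5  74.7   8.3]
[ 199  279  109   26 2144] z 18.7 [587.3  13.4  62.9  16.9 -81.7]
```

```bash
python3 -m crank '[{"turn":[0,0,0],"slide":[-0.015,0,0],"grip":-0.455},{"turn":[0,0,0],"slide":[-0.015,0,0],"grip":-0.455},{"turn":[0,0,0],"slide":[-0.015,0,0],"grip":-0.455},{"turn":[0,0,0],"slide":[-0.015,0,0],"grip":-0.455},{"turn":[0,0,0],"slide":[0,0,0],"grip":-0.455},{"turn":[0,0,0],"slide":[0,0,0],"grip":-0.455},{"turn":[0,0,0],"slide":[0,0,0],"grip":-0.455},{"turn":[0,0,0],"slide":[0,0,0],"grip":-0.455}]'
python3 -m crank '[{"turn":[0,0,0],"slide":[-0.01,0,0],"grip":-0.455},{"turn":[0,0,0],"slide":[-0.01,0,0],"grip":-0.455},{"turn":[0,0,0],"slide":[0,0,0],"grip":-0.455},{"turn":[0,0,0],"slide":[0,0,0],"grip":-0.455},{"turn":[0,0,0],"slide":[0,0,0],"grip":-0.455},{"turn":[0,0,0],"slide":[0,0,0],"grip":-0.455},{"turn":[0,0,0],"slide":[0,0,0],"grip":-0.455},{"turn":[0,0,0],"slide":[0,0,0],"grip":-0.455}]'
python3 plan.py 568.7 12 4 8.25
```

```text
time_s: 7.4
tool_pos: [566.0, 10.7, 3.8]
tcp_rot: [-0.072, 0.997, 0.0, -0.0]
contact_force: [-0.4, -0.5, -5.0]
width: 64.1
gripper_force: 10.2
time_s: 8.2
tool_pos: [567.6, 10.9, 3.8]
tcp_rot: [-0.072, 0.997, -0.0, 0.0]
contact_force: [0.1, 0.1, -5.5]
width: 63.8
gripper_force: 10.2
t 8.2 pos [567.6  10.9   3.8] slab_deg 8.27 tilt [ 0. -0.] F [ 0.1  0.1 -5.5] w 63.8 gf 10.2 j6 -1.79
turn [-0.  0.  0.] slide [-0.016  0.011 -0.002]
```

```bash
cat > touch.py <<'E'
# exit 0 while mean axial force is small
import sys
from h import *
s=sensors.state(); f=s["contact_force"][0]; print("Fx",round(f,1),"x",round(s["tool_pos"][0],1)); sys.exit(0 if f>-1.3 else 1)
E
python3 -m crank '[{"turn":[0,0,0],"slide":[-0.01,0,0],"grip":-0.455},{"turn":[0,0,0],"slide":[0,0,0],"grip":-0.455},{"turn":[0,0,0],"slide":[0,0,0],"grip":-0.455},{"turn":[0,0,0],"slide":[0,0,0],"grip":-0.455},{"turn":[0,0,0],"slide":[0,0,0],"grip":-0.455},{"turn":[0,0,0],"slide":[0,0,0],"grip":-0.455},{"turn":[0,0,0],"slide":[0,0,0],"grip":-0.455},{"turn":[0,0,0],"slide":[0,0,0],"grip":-0.455}]' | grep force: ; python3 touch.py &&
python3 -m crank '[{"turn":[0,0,0],"slide":[-0.01,0,0],"grip":-0.455},{"turn":[0,0,0],"slide":[0,0,0],"grip":-0.455},{"turn":[0,0,0],"slide":[0,0,0],"grip":-0.455},{"turn":[0,0,0],"slide":[0,0,0],"grip":-0.455},{"turn":[0,0,0],"slide":[0,0,0],"grip":-0.455},{"turn":[0,0,0],"slide":[0,0,0],"grip":-0.455},{"turn":[0,0,0],"slide":[0,0,0],"grip":-0.455},{"turn":[0,0,0],"slide":[0,0,0],"grip":-0.455}]' | grep force: ; python3 touch.py &&
python3 -m crank '[{"turn":[0,0,0],"slide":[-0.01,0,0],"grip":-0.455},{"turn":[0,0,0],"slide":[0,0,0],"grip":-0.455},{"turn":[0,0,0],"slide":[0,0,0],"grip":-0.455},{"turn":[0,0,0],"slide":[0,0,0],"grip":-0.455},{"turn":[0,0,0],"slide":[0,0,0],"grip":-0.455},{"turn":[0,0,0],"slide":[0,0,0],"grip":-0.455},{"turn":[0,0,0],"slide":[0,0,0],"grip":-0.455},{"turn":[0,0,0],"slide":[0,0,0],"grip":-0.455}]' | grep force: ; python3 touch.py
```

```text
contact_force: [0.2, 0.1, -4.6]
gripper_force: 10.2
Fx 0.2 x 568.3
contact_force: [-5.4, 0.9, -2.9]
gripper_force: 10.2
Fx -5.4 x 568.4
Fx -5.4 x 568.4
```

```bash
python3 -m crank '[{"turn":[0,0,0],"slide":[0,0,0.006],"grip":-0.455},{"turn":[0,0,0],"slide":[0,0,0],"grip":-0.47},{"turn":[0,0,0],"slide":[0,0,0],"grip":-0.5},{"turn":[0,0,0],"slide":[0,0,0],"grip":-0.6},{"turn":[0,0,0],"slide":[0,0,0],"grip":-0.7},{"turn":[0,0,0],"slide":[0,0,-0.1],"grip":-0.75},{"turn":[0,0,0],"slide":[0,0,-0.3],"grip":-0.8},{"turn":[0,0,0],"slide":[0,0,-0.5],"grip":-0.8}]'
python3 -m crank '[{"turn":[0,0,0],"slide":[0,0,-0.5],"grip":-0.9},{"turn":[0,0,0],"slide":[0,0,-0.5],"grip":-1},{"turn":[0,0,0.17],"slide":[0,0,-0.2],"grip":-1},{"turn":[0,0,0.17],"slide":[0,0,0],"grip":-1},{"turn":[0,0,0.17],"slide":[0,0,0],"grip":-1},{"turn":[0,0,0.17],"slide":[0,0,0],"grip":-1},{"turn":[0,0,0],"slide":[0,0,0],"grip":-1},{"turn":[0,0,0],"slide":[0,0,0],"grip":-1}]'
python3 plan.py 560 -355 170 -22.2
```

```text
time_s: 10.6
tool_pos: [567.6, 10.7, 74.6]
tcp_rot: [-0.072, 0.997, -0.001, -0.002]
contact_force: [0.6, -0.1, -0.4]
width: 78.6
gripper_force: 0.0
time_s: 11.4
tool_pos: [569.2, 11.1, 171.8]
tcp_rot: [0.192, 0.981, 0.0, 0.0]
contact_force: [0.1, -0.2, -0.3]
width: 87.7
gripper_force: 0.0
t 11.4 pos [569.2  11.1 171.8] slab_deg -22.1 tilt [0.0005 0.0001] F [ 0.1 -0.2 -0.3] w 87.7 gf 0.0 j6 -2.32
turn [0.    0.001 0.002] slide [-1.623 -4.281  0.023]
```

```bash
python3 -m crank '[{"turn":[0,0,0],"slide":[-0.203,-0.535,0],"grip":-1},{"turn":[0,0,0],"slide":[-0.203,-0.535,0],"grip":-1},{"turn":[0,0,0],"slide":[-0.203,-0.535,0],"grip":-1},{"turn":[0,0,0],"slide":[-0.203,-0.535,0],"grip":-1},{"turn":[0,0,0],"slide":[-0.203,-0.535,0],"grip":-1},{"turn":[0,0,0],"slide":[-0.203,-0.535,0],"grip":-1},{"turn":[0,0,0],"slide":[-0.203,-0.535,0],"grip":-1},{"turn":[0,0,0],"slide":[-0.203,-0.535,0],"grip":-1}]' >/dev/null
python3 -m crank '[{"turn":[0,0,0],"slide":[0,0,0],"grip":-1},{"turn":[0,0,0],"slide":[0,0,0],"grip":-1},{"turn":[0,0,0],"slide":[0,0,0],"grip":-1},{"turn":[0,0,0],"slide":[0,0,0],"grip":-1},{"turn":[0,0,0],"slide":[0,0,0],"grip":-0.9},{"turn":[0,0,0],"slide":[0,0,0],"grip":-0.8},{"turn":[0,0,0],"slide":[0,0,0],"grip":-0.8},{"turn":[0,0,0],"slide":[0,0,0],"grip":-0.8}]' >/dev/null
python3 plan.py 495 -329 60 -22.2; python3 wr.py w3
```

```text
t 13.0 pos [ 559.4 -354.7  171.5] slab_deg -22.3 tilt [ 0.0002 -0.    ] F [-0.5 -0.4 -0.2] w 79.0 gf 0.0 j6 -1.69
turn [ 0.     0.    -0.002] slide [ 0.866 -0.007  1.394]
```

View pics/w3.png

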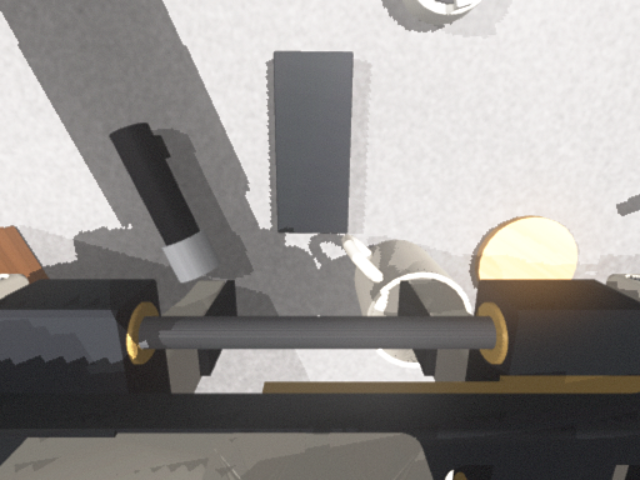

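Slab B is fully in view, with corners (274,52), (352,53), (349,234) and (275,233). The mug handle sits near its far end at (345,240), so I'll lift straight up.

```bash
cat > corners.py <<'E'
# corners.py pkl u v x4 (640-wide): near-left, near-right, far-right, far-left
import sys
from m import *
c=pickle.load(open(sys.argv[1]+".pkl","rb")); a=np.array(list(map(float,sys.argv[2:10]))).reshape(4,2)*.8
z=float(sys.argv[10]) if len(sys.argv)>10 else 18
P=np.array([world(c,u,v,z)[:2] for u,v in a]); d=(P[2]+P[3]-P[0]-P[1])/2; print("c",P.mean(0).round(1),"len",np.linalg.norm(d).round(1),"wid",np.linalg.norm(P[1]-P[0]).round(1),"deg",np.degrees(np.arctan2(d[1],d[0])).round(2))
W=wmap(c); m=a.mean(0).astype(int); print("z by depth",np.median(W[m[1]-8:m[1]+8,m[0]-8:m[0]+8,2]).round(1))
E
python3 corners.py w3 274 52 352 53 349 234 275 233; python3 plan.py 495 -329 30 -22.2
```

```text
c [ 495.7 -333.3] len 148.8 wid 62.0 deg -22.81
z by depth 18.0
t 13.05 pos [ 559.3 -354.7  171.4] slab_deg -22.31 tilt [ 0.0001 -0.    ] F [-0.2  1.2  0.2] w 78.8 gf 0.0 j6 -1.69
turn [ 0.     0.    -0.002] slide [ 0.866 -0.006  1.768]
```

```bash
python3 -m crank '[{"turn":[0,0,0.004],"slide":[0.42,-0.022,0],"grip":-1},{"turn":[0,0,0],"slide":[0.42,-0.023,0.1],"grip":-1},{"turn":[0,0,0],"slide":[0,0,0.5],"grip":-1},{"turn":[0,0,0],"slide":[0,0,0.5],"grip":-1},{"turn":[0,0,0],"slide":[0,0,0.5],"grip":-1},{"turn":[0,0,0],"slide":[0,0,0.1],"grip":-1},{"turn":[0,0,0],"slide":[0,0,0],"grip":-0.9},{"turn":[0,0,0],"slide":[0,0,0],"grip":-0.9}]'
python3 plan.py 495.7 -332.5 4 -22.5
```

```text
time_s: 13.85
tool_pos: [497.0, -333.2, 37.0]
tcp_rot: [0.195, 0.981, -0.0, 0.001]
contact_force: [0.5, 0.3, 0.5]
width: 83.8
gripper_force: 0.0
t 13.85 pos [ 497.  -333.2   37. ] slab_deg -22.48 tilt [ 0.0018 -0.001 ] F [0.5 0.3 0.5] w 83.8 gf 0.0 j6 -1.7
turn [-0.     0.003  0.   ] slide [0.018 0.001 0.413]
```

```bash
python3 -m crank '[{"turn":[0,0,0],"slide":[0.015,0,0.2],"grip":-0.85},{"turn":[0,0,0],"slide":[0,0,0.15],"grip":-0.75},{"turn":[0,0,0],"slide":[0,0,0.065],"grip":-0.65},{"turn":[0,0,0],"slide":[0,0,0],"grip":-0.55},{"turn":[0,0,0],"slide":[0,0,0],"grip":-0.5},{"turn":[0,0,0],"slide":[0,0,0],"grip":-0.48},{"turn":[0,0,0],"slide":[0,0,0],"grip":-0.47},{"turn":[0,0,0],"slide":[0,0,0],"grip":-0.46}]'
python3 -m crank '[{"turn":[0,0,0],"slide":[0,0,0],"grip":-0.455},{"turn":[0,0,0],"slide":[0,0,0],"grip":-0.455},{"turn":[0,0,0],"slide":[0,0,0],"grip":-0.455},{"turn":[0,0,0],"slide":[0,0,0],"grip":-0.452},{"turn":[0,0,0],"slide":[0,0,0],"grip":-0.452},{"turn":[0,0,0],"slide":[0,0,0],"grip":-0.452},{"turn":[0,0,0],"slide":[0,0,0],"grip":-0.452},{"turn":[0,0,0],"slide":[0,0,0],"grip":-0.452}]'
python3 plan.py 495.7 -332.5 110 -22.5
```

```text
time_s: 14.65
tool_pos: [494.8, -332.2, 2.5]
tcp_rot: [0.195, 0.981, -0.0, 0.0]
contact_force: [0.3, -0.4, 0.3]
width: 64.3
gripper_force: 0.4
time_s: 15.45
tool_pos: [494.8, -332.3, 2.5]
tcp_rot: [0.195, 0.981, -0.0, 0.0]
contact_force: [-0.7, -0.7, 6.1]
width: 63.7
gripper_force: 15.9
t 15.45 pos [ 494.8 -332.3    2.5] slab_deg -22.51 tilt [ 0.0004 -0.0003] F [-0.7 -0.7  6.1] w 63.7 gf 15.9 j6 -1.7
turn [-0.     0.001 -0.   ] slide [-0.011  0.002 -1.344]
```

```bash
python3 -m crank '[{"turn":[0,0,0],"slide":[0,0,-0.05],"grip":-0.452},{"turn":[0,0,0],"slide":[0,0,-0.15],"grip":-0.452},{"turn":[0,0,0],"slide":[0,0,-0.25],"grip":-0.452},{"turn":[0,0,0],"slide":[0,0,-0.3],"grip":-0.452},{"turn":[0,0,0],"slide":[0,0,-0.3],"grip":-0.452},{"turn":[0,0,0],"slide":[0,0,-0.25],"grip":-0.452},{"turn":[0,0,0],"slide":[0,0,-0.1],"grip":-0.452},{"turn":[0,0,0],"slide":[0,0,0],"grip":-0.452}]'
python3 plan.py 540 6.8 115 -22.5
```

```text
time_s: 16.25
tool_pos: [495.1, -332.2, 115.3]
tcp_rot: [0.195, 0.981, 0.0, 0.001]
contact_force: [1.0, -0.7, -5.9]
width: 63.7
gripper_force: 15.8
t 16.25 pos [ 495.1 -332.2  115.3] slab_deg -22.52 tilt [ 0.002  -0.0004] F [ 1.  -0.7 -5.9] w 63.7 gf 15.8 j6 -1.7
turn [ 0.001  0.003 -0.   ] slide [1.103e+00 4.130e+00 4.000e-03]
```

```bash
python3 -m crank '[{"turn":[0,0,0],"slide":[0.05,0.2,0],"grip":-0.452},{"turn":[0,0,0],"slide":[0.1,0.38,0],"grip":-0.452},{"turn":[0,0,0],"slide":[0.12,0.45,0],"grip":-0.452},{"turn":[0,0,0],"slide":[0.14,0.52,0],"grip":-0.452},{"turn":[0,0,0],"slide":[0.14,0.52,0],"grip":-0.452},{"turn":[0,0,0],"slide":[0.14,0.52,0],"grip":-0.452},{"turn":[0,0,0],"slide":[0.14,0.52,0],"grip":-0.452},{"turn":[0,0,0],"slide":[0.12,0.45,0],"grip":-0.452}]' >/dev/null
python3 -m crank '[{"turn":[0,0,0],"slide":[0.1,0.37,0],"grip":-0.452},{"turn":[0,0,0],"slide":[0.05,0.2,0],"grip":-0.452},{"turn":[0,0,-0.08],"slide":[0,0,0],"grip":-0.452},{"turn":[0,0,-0.15],"slide":[0,0,0],"grip":-0.452},{"turn":[0,0,-0.18],"slide":[0,0,0],"grip":-0.452},{"turn":[0,0,-0.16],"slide":[0,0,0],"grip":-0.452},{"turn":[0,0,-0.113],"slide":[0,0,0],"grip":-0.452},{"turn":[0,0,0],"slide":[0,0,0],"grip":-0.452}]'
python3 plan.py 540 6.8 23 8.25
```

```text
time_s: 17.85
tool_pos: [538.9, 6.6, 113.1]
tcp_rot: [-0.072, 0.997, -0.0, -0.001]
contact_force: [-0.1, 1.2, -4.7]
width: 63.8
gripper_force: 15.8
t 17.85 pos [538.9   6.6 113.1] slab_deg 8.27 tilt [-0.002  -0.0005] F [-0.1  1.2 -4.7] w 63.8 gf 15.8 j6 -1.8
turn [-0.    -0.003  0.   ] slide [-1.300e-02  1.000e-03  1.126e+00]
```

```bash
python3 -m crank '[{"turn":[0,0,0],"slide":[-0.013,0,0.15],"grip":-0.452},{"turn":[0,0,0],"slide":[0,0,0.25],"grip":-0.452},{"turn":[0,0,0],"slide":[0,0,0.3],"grip":-0.452},{"turn":[0,0,0],"slide":[0,0,0.25],"grip":-0.452},{"turn":[0,0,0],"slide":[0,0,0.15],"grip":-0.452},{"turn":[0,0,0],"slide":[0,0,0.02],"grip":-0.452},{"turn":[0,0,0],"slide":[0,0,0],"grip":-0.452},{"turn":[0,0,0],"slide":[0,0,0],"grip":-0.452}]'
python3 -m crank '[{"turn":[0,0,0],"slide":[-0.05,0,0],"grip":-0.452},{"turn":[0,0,0],"slide":[-0.08,0,0],"grip":-0.452},{"turn":[0,0,0],"slide":[-0.08,0,0],"grip":-0.452},{"turn":[0,0,0],"slide":[-0.05,0,0],"grip":-0.452},{"turn":[0,0,0],"slide":[-0.03,0,0],"grip":-0.452},{"turn":[0,0,0],"slide":[0,0,0],"grip":-0.452},{"turn":[0,0,0],"slide":[0,0,0],"grip":-0.452},{"turn":[0,0,0],"slide":[0,0,0],"grip":-0.452}]'
python3 plan.py 568 10.7 21 8.25
```

```text
time_s: 18.65
tool_pos: [541.6, 7.1, 25.3]
tcp_rot: [-0.072, 0.997, 0.0, 0.001]
contact_force: [-0.3, 0.3, -4.6]
width: 63.9
gripper_force: 15.8
time_s: 19.45
tool_pos: [563.5, 10.1, 24.5]
tcp_rot: [-0.072, 0.997, -0.0, -0.0]
contact_force: [-0.3, -0.1, -5.7]
width: 64.0
gripper_force: 15.8
t 19.45 pos [563.5  10.1  24.5] slab_deg 8.22 tilt [-0.0004 -0.0001] F [-0.3 -0.1 -5.7] w 64.0 gf 15.8 j6 -1.79
turn [-0.    -0.001 -0.001] slide [-0.056 -0.001  0.043]
```

```bash
python3 -m crank '[{"turn":[0,0,0],"slide":[-0.012,0,0.013],"grip":-0.452},{"turn":[0,0,0],"slide":[0,0,0.013],"grip":-0.453},{"turn":[0,0,0],"slide":[0,0,0.011],"grip":-0.453},{"turn":[0,0,0],"slide":[0,0,0],"grip":-0.453},{"turn":[0,0,0],"slide":[0,0,0],"grip":-0.453},{"turn":[0,0,0],"slide":[0,0,0],"grip":-0.453},{"turn":[0,0,0],"slide":[0,0,0],"grip":-0.453},{"turn":[0,0,0],"slide":[0,0,0],"grip":-0.453}]'; python3 touch.py &&
python3 -m crank '[{"turn":[0,0,0],"slide":[-0.012,0,0],"grip":-0.453},{"turn":[0,0,0],"slide":[0,0,0],"grip":-0.453},{"turn":[0,0,0],"slide":[0,0,0],"grip":-0.453},{"turn":[0,0,0],"slide":[0,0,0],"grip":-0.453},{"turn":[0,0,0],"slide":[0,0,0],"grip":-0.453},{"turn":[0,0,0],"slide":[0,0,0],"grip":-0.453},{"turn":[0,0,0],"slide":[0,0,0],"grip":-0.453},{"turn":[0,0,0],"slide":[0,0,0],"grip":-0.453}]' | grep force: ; python3 touch.py &&
python3 -m crank '[{"turn":[0,0,0],"slide":[-0.012,0,0],"grip":-0.453},{"turn":[0,0,0],"slide":[0,0,0],"grip":-0.453},{"turn":[0,0,0],"slide":[0,0,0],"grip":-0.453},{"turn":[0,0,0],"slide":[0,0,0],"grip":-0.453},{"turn":[0,0,0],"slide":[0,0,0],"grip":-0.453},{"turn":[0,0,0],"slide":[0,0,0],"grip":-0.453},{"turn":[0,0,0],"slide":[0,0,0],"grip":-0.453},{"turn":[0,0,0],"slide":[0,0,0],"grip":-0.453}]' | grep force: ; python3 touch.py &&
python3 -m crank '[{"turn":[0,0,0],"slide":[-0.012,0,0],"grip":-0.453},{"turn":[0,0,0],"slide":[0,0,0],"grip":-0.453},{"turn":[0,0,0],"slide":[0,0,0],"grip":-0.453},{"turn":[0,0,0],"slide":[0,0,0],"grip":-0.453},{"turn":[0,0,0],"slide":[0,0,0],"grip":-0.453},{"turn":[0,0,0],"slide":[0,0,0],"grip":-0.453},{"turn":[0,0,0],"slide":[0,0,0],"grip":-0.453},{"turn":[0,0,0],"slide":[0,0,0],"grip":-0.453}]' | grep force: ; python3 touch.py;  python3 plan.py 568.3 10.7 20.5 8.25
```

```text
time_s: 20.25
tool_pos: [564.8, 10.4, 21.6]
tcp_rot: [-0.072, 0.997, 0.0, 0.0]
contact_force: [-0.4, 0.4, -4.2]
width: 64.1
gripper_force: 14.0
Fx -0.4 x 564.8
contact_force: [0.1, -0.2, -4.4]
gripper_force: 14.0
Fx 0.1 x 565.7
contact_force: [0.2, -0.1, -4.3]
gripper_force: 14.0
Fx 0.2 x 566.7
contact_force: [-0.9, -0.4, -4.7]
gripper_force: 14.0
Fx -0.9 x 567.7
t 22.65 pos [567.7  10.8  21.6] slab_deg 8.22 tilt [0. 0.] F [-0.9 -0.4 -4.7] w 63.7 gf 14.0 j6 -1.79
turn [ 0.     0.    -0.001] slide [-0.008 -0.002  0.014]
```

```bash
python3 -m crank '[{"turn":[0,0,0],"slide":[-0.008,0,0],"grip":-0.453},{"turn":[0,0,0],"slide":[0,0,0],"grip":-0.453},{"turn":[0,0,0],"slide":[0,0,0],"grip":-0.453},{"turn":[0,0,0],"slide":[0,0,0],"grip":-0.453},{"turn":[0,0,0],"slide":[0,0,0],"grip":-0.453},{"turn":[0,0,0],"slide":[0,0,0],"grip":-0.453},{"turn":[0,0,0],"slide":[0,0,0],"grip":-0.453},{"turn":[0,0,0],"slide":[0,0,0],"grip":-0.453}]' | grep force: ; python3 touch.py &&
python3 -m crank '[{"turn":[0,0,0],"slide":[-0.008,0,0],"grip":-0.453},{"turn":[0,0,0],"slide":[0,0,0],"grip":-0.453},{"turn":[0,0,0],"slide":[0,0,0],"grip":-0.453},{"turn":[0,0,0],"slide":[0,0,0],"grip":-0.453},{"turn":[0,0,0],"slide":[0,0,0],"grip":-0.453},{"turn":[0,0,0],"slide":[0,0,0],"grip":-0.453},{"turn":[0,0,0],"slide":[0,0,0],"grip":-0.453},{"turn":[0,0,0],"slide":[0,0,0],"grip":-0.453}]' | grep force: ; python3 touch.py;  python3 plan.py 568.3 10.7 20.5 8.25
```

```text
contact_force: [-0.2, -0.2, -5.7]
gripper_force: 14.0
Fx -0.2 x 568.3
contact_force: [-4.4, -0.1, -4.1]
gripper_force: 14.0
Fx -4.4 x 568.4
t 24.25 pos [568.4  10.8  21.4] slab_deg 8.21 tilt [-0.0009 -0.0002] F [-4.4 -0.1 -4.1] w 64.1 gf 14.0 j6 -1.79
turn [-0.    -0.001 -0.001] slide [ 0.001 -0.001  0.012]
```

```bash
python3 -m crank '[{"turn":[0,0,0],"slide":[0,0,0.004],"grip":-0.453},{"turn":[0,0,0],"slide":[0,0,0.004],"grip":-0.453},{"turn":[0,0,0],"slide":[0,0,0.003],"grip":-0.453},{"turn":[0,0,0],"slide":[0,0,0],"grip":-0.453},{"turn":[0,0,0],"slide":[0,0,0],"grip":-0.453},{"turn":[0,0,0],"slide":[0,0,0],"grip":-0.453},{"turn":[0,0,0],"slide":[0,0,0],"grip":-0.453},{"turn":[0,0,0],"slide":[0,0,0],"grip":-0.453}]'; python3 plan.py 568.3 10.7 20.5 8.25
```

```text
time_s: 25.05
tool_pos: [568.4, 10.7, 20.8]
tcp_rot: [-0.072, 0.997, -0.0, -0.0]
contact_force: [-6.2, 0.3, -0.7]
width: 63.8
gripper_force: 14.0
t 25.05 pos [568.4  10.7  20.8] slab_deg 8.21 tilt [-0.0009 -0.0003] F [-6.2  0.3 -0.7] w 63.8 gf 14.0 j6 -1.79
turn [-0.    -0.001 -0.001] slide [ 0.001 -0.     0.004]
```

```bash
python3 -m crank '[{"turn":[0,0,0],"slide":[0,0,0],"grip":-0.46},{"turn":[0,0,0],"slide":[0,0,0],"grip":-0.47},{"turn":[0,0,0],"slide":[0,0,0],"grip":-0.5},{"turn":[0,0,0],"slide":[0,0,0],"grip":-0.6},{"turn":[0,0,0],"slide":[0,0,0],"grip":-0.7},{"turn":[0,0,0],"slide":[0,0,-0.1],"grip":-0.75},{"turn":[0,0,0],"slide":[0,0,-0.3],"grip":-0.8},{"turn":[0,0,0],"slide":[0,0,-0.5],"grip":-0.8}]' >/dev/null
python3 -m crank '[{"turn":[0,0,0],"slide":[0,0,-0.5],"grip":-0.9},{"turn":[0,0,0],"slide":[0,0,-0.4],"grip":-1},{"turn":[0,0,0.17],"slide":[0,0,-0.13],"grip":-1},{"turn":[0,0,0.17],"slide":[0,0,0],"grip":-1},{"turn":[0,0,0.17],"slide":[0,0,0],"grip":-1},{"turn":[0,0,0.165],"slide":[0,0,0],"grip":-1},{"turn":[0,0,0],"slide":[0,0,0],"grip":-1},{"turn":[0,0,0],"slide":[0,0,0],"grip":-1}]'
python3 plan.py 534 312 175 -22
```

```text
time_s: 26.65
tool_pos: [569.0, 11.0, 175.6]
tcp_rot: [0.19, 0.982, 0.0, 0.0]
contact_force: [0.2, 0.8, -0.8]
width: 87.4
gripper_force: 0.0
t 26.65 pos [569.   11.  175.6] slab_deg -21.93 tilt [0.0006 0.0001] F [ 0.2  0.8 -0.8] w 87.4 gf 0.0 j6 -2.32
turn [0.    0.001 0.002] slide [1.815 3.325 0.008]
```

```bash
python3 -m crank '[{"turn":[0,0,0],"slide":[0.26,0.475,0],"grip":-1},{"turn":[0,0,0],"slide":[0.26,0.475,0],"grip":-1},{"turn":[0,0,0],"slide":[0.26,0.475,0],"grip":-1},{"turn":[0,0,0],"slide":[0.26,0.475,0],"grip":-1},{"turn":[0,0,0],"slide":[0.26,0.475,0],"grip":-1},{"turn":[0,0,0],"slide":[0.26,0.475,0],"grip":-1},{"turn":[0,0,0],"slide":[0.26,0.475,0],"grip":-1},{"turn":[0,0,0],"slide":[0,0,0],"grip":-1}]' >/dev/null
python3 -m crank '[{"turn":[0,0,0],"slide":[0,0,0],"grip":-1},{"turn":[0,0,0],"slide":[0,0,0],"grip":-1},{"turn":[0,0,0],"slide":[0,0,0],"grip":-1},{"turn":[0,0,0],"slide":[0,0,0],"grip":-1},{"turn":[0,0,0],"slide":[0,0,0],"grip":-1},{"turn":[0,0,0],"slide":[0,0,0],"grip":-1},{"turn":[0,0,0],"slide":[0,0,0],"grip":-1},{"turn":[0,0,0],"slide":[0,0,0],"grip":-1}]' >/dev/null
python3 plan.py 469 339 40 -22; python3 wr.py w4
```

```text
t 28.25 pos [534.4 312.1 175.2] slab_deg -22.15 tilt [0. 0.] F [-0.3 -0.1  0. ] w 87.8 gf 0.0 j6 -2.8
turn [ 0.     0.    -0.003] slide [0.884 0.005 1.69 ]
```

View pics/w4.png

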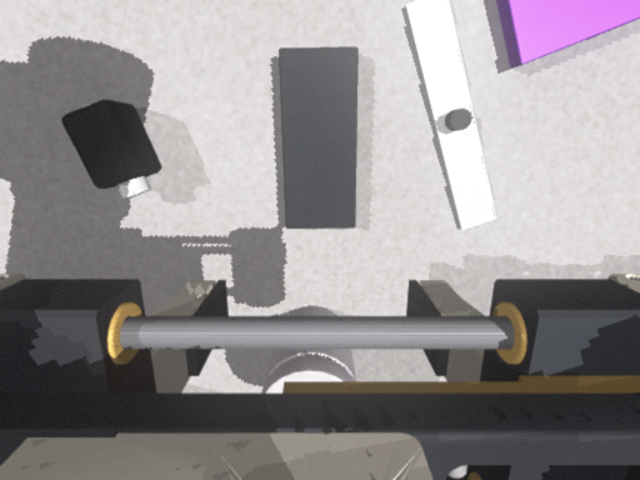

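Slab A has corners (279,48), (358,48), (356,228) and (286,228). The ruler (450,120) and sharpener (110,145) are clear of it.

```bash
python3 corners.py w4 279 48 358 48 356 228 286 228; python3 - <<'E'
from h import *
s=sensors.state();R=Rn.from_quat(s["tcp_rot"]).as_matrix();print(R[:2,:2].round(4).tolist(),s["tool_pos"])
E
```

```text
c [469.1 340.7] len 148.7 wid 63.4 deg -21.19
z by depth 18.1
[[-0.9262, 0.3771], [0.3771, 0.9262]] [534.37020984 312.16774498 175.12395061]
```

```bash
python3 -m crank '[{"turn":[0,0,0],"slide":[0.44,0.012,0],"grip":-1},{"turn":[0,0,-0.017],"slide":[0.45,0.013,0.1],"grip":-1},{"turn":[0,0,0],"slide":[0,0,0.5],"grip":-1},{"turn":[0,0,0],"slide":[0,0,0.5],"grip":-1},{"turn":[0,0,0],"slide":[0,0,0.5],"grip":-1},{"turn":[0,0,0],"slide":[0,0,0.1],"grip":-1},{"turn":[0,0,0],"slide":[0,0,0],"grip":-0.9},{"turn":[0,0,0],"slide":[0,0,0],"grip":-0.9}]'
python3 plan.py 469 341 3 -21.4
```

```text
time_s: 29.1
tool_pos: [470.1, 341.9, 40.8]
tcp_rot: [0.185, 0.983, 0.001, 0.001]
contact_force: [0.1, -0.1, 0.5]
width: 83.7
gripper_force: 0.0
t 29.1 pos [470.1 341.9  40.8] slab_deg -21.36 tilt [0.0015 0.0014] F [ 0.1 -0.1  0.5] w 83.7 gf 0.0 j6 -2.91
turn [0.002 0.001 0.001] slide [ 0.009 -0.016  0.472]
```

```bash
python3 -m crank '[{"turn":[0,0,0],"slide":[0.01,-0.01,0.2],"grip":-0.85},{"turn":[0,0,0],"slide":[0,0,0.2],"grip":-0.75},{"turn":[0,0,0],"slide":[0,0,0.065],"grip":-0.65},{"turn":[0,0,0],"slide":[0,0,0],"grip":-0.55},{"turn":[0,0,0],"slide":[0,0,0],"grip":-0.5},{"turn":[0,0,0],"slide":[0,0,0],"grip":-0.48},{"turn":[0,0,0],"slide":[0,0,0],"grip":-0.47},{"turn":[0,0,0],"slide":[0,0,0],"grip":-0.46}]'
python3 -m crank '[{"turn":[0,0,0],"slide":[0,0,0],"grip":-0.455},{"turn":[0,0,0],"slide":[0,0,0],"grip":-0.455},{"turn":[0,0,0],"slide":[0,0,0],"grip":-0.455},{"turn":[0,0,0],"slide":[0,0,0],"grip":-0.452},{"turn":[0,0,0],"slide":[0,0,0],"grip":-0.452},{"turn":[0,0,0],"slide":[0,0,0],"grip":-0.452},{"turn":[0,0,0],"slide":[0,0,0],"grip":-0.452},{"turn":[0,0,0],"slide":[0,0,0],"grip":-0.452}]'
python3 plan.py 469 341 120 -21.4
```

```text
time_s: 29.9
tool_pos: [468.5, 341.0, 2.5]
tcp_rot: [0.185, 0.983, 0.001, 0.0]
contact_force: [-0.1, 2.2, 0.4]
width: 64.1
gripper_force: 0.5
time_s: 30.7
tool_pos: [468.6, 341.1, 2.5]
tcp_rot: [0.185, 0.983, 0.001, 0.0]
contact_force: [-0.6, 0.6, 6.4]
width: 63.6
gripper_force: 15.9
t 30.7 pos [468.6 341.1   2.5] slab_deg -21.37 tilt [0.0009 0.001 ] F [-0.6  0.6  6.4] w 63.6 gf 15.9 j6 -2.91
turn [0.002 0.001 0.001] slide [-5.000e-03  1.000e-03 -1.469e+00]
```

```bash
python3 -m crank '[{"turn":[0,0,0],"slide":[0,0,-0.05],"grip":-0.452},{"turn":[0,0,0],"slide":[0,0,-0.15],"grip":-0.452},{"turn":[0,0,0],"slide":[0,0,-0.25],"grip":-0.452},{"turn":[0,0,0],"slide":[0,0,-0.3],"grip":-0.452},{"turn":[0,0,0],"slide":[0,0,-0.3],"grip":-0.452},{"turn":[0,0,0],"slide":[0,0,-0.25],"grip":-0.452},{"turn":[0,0,0],"slide":[0,0,-0.1],"grip":-0.452},{"turn":[0,0,0],"slide":[0,0,0],"grip":-0.452}]'
python3 plan.py 540 6.8 115 -21.4
```

```text
time_s: 31.5
tool_pos: [468.2, 340.6, 114.9]
tcp_rot: [0.186, 0.983, 0.001, 0.0]
contact_force: [-0.6, -0.0, -5.9]
width: 64.2
gripper_force: 15.8
t 31.5 pos [468.2 340.6 114.9] slab_deg -21.4 tilt [0.0007 0.0014] F [-0.6 -0.  -5.9] w 64.2 gf 15.8 j6 -2.91
turn [0.002 0.    0.   ] slide [-2.358e+00 -3.558e+00 -1.000e-03]
```

```bash
python3 -m crank '[{"turn":[0,0,0],"slide":[-0.114,-0.172,0],"grip":-0.452},{"turn":[0,0,0],"slide":[-0.217,-0.327,0],"grip":-0.452},{"turn":[0,0,0],"slide":[-0.257,-0.388,0],"grip":-0.452},{"turn":[0,0,0],"slide":[-0.297,-0.448,0],"grip":-0.452},{"turn":[0,0,0],"slide":[-0.297,-0.448,0],"grip":-0.452},{"turn":[0,0,0],"slide":[-0.297,-0.448,0],"grip":-0.452},{"turn":[0,0,0],"slide":[-0.297,-0.448,0],"grip":-0.452},{"turn":[0,0,0],"slide":[-0.257,-0.388,0],"grip":-0.452}]' >/dev/null
python3 -m crank '[{"turn":[0,0,0],"slide":[-0.211,-0.319,0],"grip":-0.452},{"turn":[0,0,0],"slide":[-0.114,-0.172,0],"grip":-0.452},{"turn":[0,0,-0.08],"slide":[0,0,0],"grip":-0.452},{"turn":[0,0,-0.15],"slide":[0,0,0],"grip":-0.452},{"turn":[0,0,-0.18],"slide":[0,0,0],"grip":-0.452},{"turn":[0,0,-0.15],"slide":[0,0,0],"grip":-0.452},{"turn":[0,0,-0.099],"slide":[0,0,0],"grip":-0.452},{"turn":[0,0,0],"slide":[0,0,0],"grip":-0.452}]'
python3 plan.py 540 6.8 42 8.25
```

```text
time_s: 33.1
tool_pos: [538.7, 5.9, 112.5]
tcp_rot: [-0.072, 0.997, -0.0, -0.001]
contact_force: [0.6, -0.3, -4.6]
width: 63.7
gripper_force: 15.8
t 33.1 pos [538.7   5.9 112.5] slab_deg 8.3 tilt [-0.0029 -0.0008] F [ 0.6 -0.3 -4.6] w 63.7 gf 15.8 j6 -1.8
turn [-0.    -0.004  0.001] slide [-0.018  0.009  0.881]
```

```bash
python3 -m crank '[{"turn":[0,0,0],"slide":[-0.01,0.008,0.12],"grip":-0.452},{"turn":[0,0,0],"slide":[0,0,0.2],"grip":-0.452},{"turn":[0,0,0],"slide":[0,0,0.24],"grip":-0.452},{"turn":[0,0,0],"slide":[0,0,0.18],"grip":-0.452},{"turn":[0,0,0],"slide":[0,0,0.11],"grip":-0.452},{"turn":[0,0,0],"slide":[0,0,0.02],"grip":-0.452},{"turn":[0,0,0],"slide":[0,0,0],"grip":-0.452},{"turn":[0,0,0],"slide":[0,0,0],"grip":-0.452}]'
python3 -m crank '[{"turn":[0,0,0],"slide":[-0.05,0,0],"grip":-0.452},{"turn":[0,0,0],"slide":[-0.08,0,0],"grip":-0.452},{"turn":[0,0,0],"slide":[-0.08,0,0],"grip":-0.452},{"turn":[0,0,0],"slide":[-0.05,0,0],"grip":-0.452},{"turn":[0,0,0],"slide":[-0.02,0,0],"grip":-0.452},{"turn":[0,0,0],"slide":[0,0,0],"grip":-0.452},{"turn":[0,0,0],"slide":[0,0,0],"grip":-0.452},{"turn":[0,0,0],"slide":[0,0,0],"grip":-0.452}]'
python3 plan.py 566 10.4 39.5 8.25
```

```text
time_s: 33.9
tool_pos: [541.2, 7.5, 44.9]
tcp_rot: [-0.072, 0.997, 0.0, 0.001]
contact_force: [0.8, -0.0, -5.5]
width: 63.8
gripper_force: 15.8
time_s: 34.7
tool_pos: [562.6, 10.5, 44.2]
tcp_rot: [-0.072, 0.997, -0.0, -0.0]
contact_force: [0.3, -0.0, -5.1]
width: 64.2
gripper_force: 15.8
t 34.7 pos [562.6  10.5  44.2] slab_deg 8.26 tilt [-0.0003 -0.0001] F [ 0.3 -0.  -5.1] w 64.2 gf 15.8 j6 -1.79
turn [-0. -0.  0.] slide [-0.042 -0.008  0.059]
```

```bash
python3 -m crank '[{"turn":[0,0,0],"slide":[-0.012,-0.006,0.015],"grip":-0.452},{"turn":[0,0,0],"slide":[-0.012,0,0.015],"grip":-0.453},{"turn":[0,0,0],"slide":[-0.012,0,0.015],"grip":-0.453},{"turn":[0,0,0],"slide":[0,0,0.012],"grip":-0.453},{"turn":[0,0,0],"slide":[0,0,0],"grip":-0.453},{"turn":[0,0,0],"slide":[0,0,0],"grip":-0.453},{"turn":[0,0,0],"slide":[0,0,0],"grip":-0.453},{"turn":[0,0,0],"slide":[0,0,0],"grip":-0.453}]'; python3 touch.py &&
python3 -m crank '[{"turn":[0,0,0],"slide":[-0.01,0,0],"grip":-0.453},{"turn":[0,0,0],"slide":[0,0,0],"grip":-0.453},{"turn":[0,0,0],"slide":[0,0,0],"grip":-0.453},{"turn":[0,0,0],"slide":[0,0,0],"grip":-0.453},{"turn":[0,0,0],"slide":[0,0,0],"grip":-0.453},{"turn":[0,0,0],"slide":[0,0,0],"grip":-0.453},{"turn":[0,0,0],"slide":[0,0,0],"grip":-0.453},{"turn":[0,0,0],"slide":[0,0,0],"grip":-0.453}]' | grep force: ; python3 touch.py &&
python3 -m crank '[{"turn":[0,0,0],"slide":[-0.01,0,0],"grip":-0.453},{"turn":[0,0,0],"slide":[0,0,0],"grip":-0.453},{"turn":[0,0,0],"slide":[0,0,0],"grip":-0.453},{"turn":[0,0,0],"slide":[0,0,0],"grip":-0.453},{"turn":[0,0,0],"slide":[0,0,0],"grip":-0.453},{"turn":[0,0,0],"slide":[0,0,0],"grip":-0.453},{"turn":[0,0,0],"slide":[0,0,0],"grip":-0.453},{"turn":[0,0,0],"slide":[0,0,0],"grip":-0.453}]' | grep force: ; python3 touch.py &&
python3 -m crank '[{"turn":[0,0,0],"slide":[-0.01,0,0],"grip":-0.453},{"turn":[0,0,0],"slide":[0,0,0],"grip":-0.453},{"turn":[0,0,0],"slide":[0,0,0],"grip":-0.453},{"turn":[0,0,0],"slide":[0,0,0],"grip":-0.453},{"turn":[0,0,0],"slide":[0,0,0],"grip":-0.453},{"turn":[0,0,0],"slide":[0,0,0],"grip":-0.453},{"turn":[0,0,0],"slide":[0,0,0],"grip":-0.453},{"turn":[0,0,0],"slide":[0,0,0],"grip":-0.453}]' | grep force: ; python3 touch.py;  python3 plan.py 568.3 10.7 38.5 8.25
```

```text
time_s: 35.5
tool_pos: [565.8, 10.6, 39.8]
tcp_rot: [-0.072, 0.997, 0.0, 0.0]
contact_force: [0.6, 0.4, -4.4]
width: 63.9
gripper_force: 14.0
Fx 0.6 x 565.8
contact_force: [-0.0, 0.2, -5.3]
gripper_force: 14.0
Fx -0.0 x 566.6
contact_force: [-0.1, 0.4, -6.1]
gripper_force: 14.0
Fx -0.1 x 567.4
contact_force: [-0.4, -0.1, -5.8]
gripper_force: 14.0
Fx -0.4 x 568.1
t 37.9 pos [568.1  10.9  39.8] slab_deg 8.26 tilt [0. 0.] F [-0.4 -0.1 -5.8] w 63.6 gf 14.0 j6 -1.79
turn [0. 0. 0.] slide [-0.002 -0.003  0.016]
```

```bash
python3 -m crank '[{"turn":[0,0,0],"slide":[-0.01,0,0],"grip":-0.453},{"turn":[0,0,0],"slide":[0,0,0],"grip":-0.453},{"turn":[0,0,0],"slide":[0,0,0],"grip":-0.453},{"turn":[0,0,0],"slide":[0,0,0],"grip":-0.453},{"turn":[0,0,0],"slide":[0,0,0],"grip":-0.453},{"turn":[0,0,0],"slide":[0,0,0],"grip":-0.453},{"turn":[0,0,0],"slide":[0,0,0],"grip":-0.453},{"turn":[0,0,0],"slide":[0,0,0],"grip":-0.453}]' | grep force: ; python3 touch.py &&
python3 -m crank '[{"turn":[0,0,0],"slide":[-0.01,0,0],"grip":-0.453},{"turn":[0,0,0],"slide":[0,0,0],"grip":-0.453},{"turn":[0,0,0],"slide":[0,0,0],"grip":-0.453},{"turn":[0,0,0],"slide":[0,0,0],"grip":-0.453},{"turn":[0,0,0],"slide":[0,0,0],"grip":-0.453},{"turn":[0,0,0],"slide":[0,0,0],"grip":-0.453},{"turn":[0,0,0],"slide":[0,0,0],"grip":-0.453},{"turn":[0,0,0],"slide":[0,0,0],"grip":-0.453}]' | grep force: ; python3 touch.py &&
python3 -m crank '[{"turn":[0,0,0],"slide":[-0.01,0,0],"grip":-0.453},{"turn":[0,0,0],"slide":[0,0,0],"grip":-0.453},{"turn":[0,0,0],"slide":[0,0,0],"grip":-0.453},{"turn":[0,0,0],"slide":[0,0,0],"grip":-0.453},{"turn":[0,0,0],"slide":[0,0,0],"grip":-0.453},{"turn":[0,0,0],"slide":[0,0,0],"grip":-0.453},{"turn":[0,0,0],"slide":[0,0,0],"grip":-0.453},{"turn":[0,0,0],"slide":[0,0,0],"grip":-0.453}]' | grep force: ; python3 touch.py;  python3 plan.py 568.3 10.7 38.5 8.25
```

```text
contact_force: [-5.6, 0.8, -5.2]
gripper_force: 14.0
Fx -5.6 x 568.2
Fx -5.6 x 568.2
Fx -5.6 x 568.2
t 38.7 pos [568.2  10.9  39.5] slab_deg 8.25 tilt [-0.0012 -0.0002] F [-5.6  0.8 -5.2] w 63.7 gf 14.0 j6 -1.79
turn [-0.    -0.002  0.   ] slide [-0.    -0.002  0.013]
```

Touch felt. Next I lower it about 1 mm.

```bash
python3 -m crank '[{"turn":[0,0,0],"slide":[0,0,0.004],"grip":-0.453},{"turn":[0,0,0],"slide":[0,0,0.004],"grip":-0.453},{"turn":[0,0,0],"slide":[0,0,0.004],"grip":-0.453},{"turn":[0,0,0],"slide":[0,0,0],"grip":-0.453},{"turn":[0,0,0],"slide":[0,0,0],"grip":-0.453},{"turn":[0,0,0],"slide":[0,0,0],"grip":-0.453},{"turn":[0,0,0],"slide":[0,0,0],"grip":-0.453},{"turn":[0,0,0],"slide":[0,0,0],"grip":-0.453}]'; python3 plan.py 568.3 10.7 38.5 8.25
```

```text
time_s: 39.5
tool_pos: [568.2, 10.8, 38.8]
tcp_rot: [-0.072, 0.997, -0.0, -0.001]
contact_force: [-6.7, 1.0, -2.0]
width: 63.8
gripper_force: 14.0
t 39.5 pos [568.2  10.8  38.8] slab_deg 8.25 tilt [-0.0012 -0.0003] F [-6.7  1.  -2. ] w 63.8 gf 14.0 j6 -1.79
turn [-0.    -0.002 -0.   ] slide [-0.001 -0.001  0.003]
```

```bash
python3 -m crank '[{"turn":[0,0,0],"slide":[0,0,0.002],"grip":-0.453},{"turn":[0,0,0],"slide":[0,0,0],"grip":-0.46},{"turn":[0,0,0],"slide":[0,0,0],"grip":-0.47},{"turn":[0,0,0],"slide":[0,0,0],"grip":-0.5},{"turn":[0,0,0],"slide":[0,0,0],"grip":-0.6},{"turn":[0,0,0],"slide":[0,0,0],"grip":-0.7},{"turn":[0,0,0],"slide":[0,0,-0.1],"grip":-0.75},{"turn":[0,0,0],"slide":[0,0,-0.3],"grip":-0.8}]' >/dev/null
python3 -m crank '[{"turn":[0,0,0],"slide":[0,0,-0.5],"grip":-0.9},{"turn":[0,0,0],"slide":[0,0,-0.5],"grip":-1},{"turn":[0,0,0],"slide":[0,0,-0.5],"grip":-1},{"turn":[0,0,0],"slide":[-0.4,0,-0.2],"grip":-1},{"turn":[0,0,0],"slide":[-0.4,0,0],"grip":-1},{"turn":[0,0,0],"slide":[-0.2,0,0],"grip":-1},{"turn":[0,0,0],"slide":[0,0,0],"grip":-1},{"turn":[0,0,0],"slide":[0,0,0],"grip":-1}]'
python3 - <<'E'
from wr import *
c=wrist(); pickle.dump(c,open("w5.pkl","wb")); t=camera("top"); pickle.dump(t,open("top2.pkl","wb"))
o=np.zeros((600,800,3),np.uint8); o[:384,:512]=c["pixels"][:,:,::-1]; o[:,520:800]=cv2.resize(t["pixels"][105:225,225:281,::-1],(280,600),interpolation=cv2.INTER_CUBIC)
cv2.imwrite("pics/end.png",o); slabs(c,45,62)
W=wmap(c)
E
```

```text
time_s: 41.1
tool_pos: [647.8, 22.4, 206.5]
tcp_rot: [-0.072, 0.997, -0.0, -0.0]
contact_force: [-0.6, 0.8, -0.6]
width: 87.4
gripper_force: 0.0
[ 222   44   32  132 2343] z 54.1 [577.5  -4.3 132.9  31.2   8.3]
```

View pics/end.png

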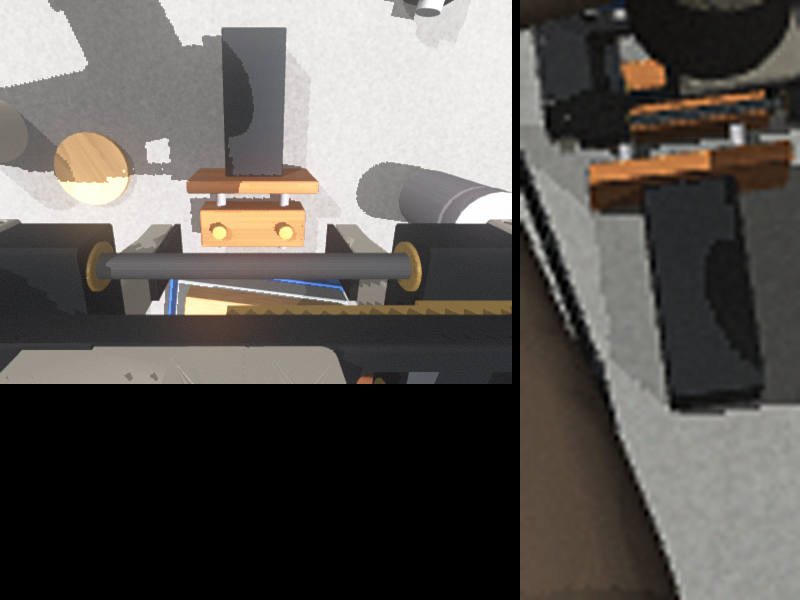

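The picture shows one neat dark pile, with corners at (222,28), (286,28), (283,175) and (226,174). Its top is at z = 54 mm and its end is against the board. Nothing else appears disturbed, so I'm handing in.

```bash
python3 -c "
from workcell import workorder
print(workorder.job_done())"
```

```text
the job is handed in; nothing more can be done
None
```

I stacked all three weights in one square pile with their ends against the board and handed the job in at about 41 s; I felt each one touch (4–6 N) before letting go, and the hand-in gave no verdict back.

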